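# Close the soap dispenser's filler cap

## Task

The filler cap of the steel soap dispenser (the one with the spout) has been set on its neck without catching the thread. Turn the cap backwards, anticlockwise seen from above, until it drops into the thread, then screw it down clockwise until it is fully home, with its grip bar in line with the spout, and let go. Leave the shut canister that looks like it where it stands.

Things in the scene. Friction and masses are not known exactly. Their poses are not given: they have to be found in the camera images.
- dispenser: Round steel soap dispenser fixed to the counter: diameter 84 mm (foot 92 mm), shoulder 100 mm high, with a thin spout out to 98 mm from the axis along its +x axis, 72 mm up, bent down at its end, a small push button on top of it (to 92 mm high). Origin: centre of the underside; z up. The threaded neck above its shoulder is hidden by the cap.
- cap: Loose round steel cap, 0.16 kg, on the dispenser's neck, 3 mm sideways play: 66 mm in diameter, skirt and flat top together 33 mm high. Origin: on the axis, at the skirt's lower edge; z up. Its angle: from the dispenser's x axis to the cap's x axis, anticlockwise from above positive. At the start it rests on the threads at +8 to +31 degrees, origin 116 mm above the dispenser's.
- cap_bar (a point): Centre of the cap's upright grip bar, 47 mm above the cap's origin. The bar is 52 mm long (along the cap's x axis), 14 mm thick (along y), and stands 28 mm above the cap's flat top (33 to 61 mm above the cap's origin).
- thread_start (a point): Point on the dispenser's axis where the cap's origin comes to lie once it has dropped into the thread: 105.5 mm up. Turned anticlockwise, the cap comes free at +57 degrees and meets a stop at +92; anywhere between it drops 10.5 mm, by itself if let go; if held tight, the gripper must lower it. Clockwise from the start it only meets a stop.
- home (a point): Point on the dispenser's axis where the cap's origin lies when fully home: 101.5 mm up. From the thread start, turned clockwise, the cap goes down 4 mm, evenly from +50 to 0 degrees, and meets a stop at 0, its bar in line with the spout. It turns easily; play in height within the thread 2.5 mm.
- canister: Loose steel canister (0.8 kg) of the same size and with the same bar cap, already shut, but with no spout; not to be used. Diameter 84 mm (foot 92 mm), 162 mm high over its bar. Origin: centre of the underside.

How it is judged:
On the way:
1. turned backwards, the cap has dropped into the thread (z of cap in the frame of dispenser below 0.109 m and angle between the x axis of cap and the x axis of dispenser, either way round above 0.8 rad), for 0.1 s.
At the end, for the whole second after the job is handed in: The cap is screwed home on the dispenser: its origin 101.5 mm (at most 103.7 mm) above the dispenser's, bar within 15 degrees of the spout's line, upright, centred within 8 mm, released and at rest; the canister is within 20 mm of where it stood (z of cap in the frame of dispenser between 0.0985 and 0.1037 m and angle between the x axis of cap and the x axis of dispenser, either way round below 0.26 rad and horizontal distance between cap and dispenser below 0.008 m and angle between cap's own z axis and vertical below 0.1 rad and linear speed of cap below 0.01 m/s and angular speed of cap below 0.1 rad/s and distance of canister from where it was at the start of the episode below 0.02 m); the robot touches nothing.
It fails at once if the shut canister is moved more than 20 mm (distance of canister from where it was at the start of the episode above 0.02 m).
It also fails if it takes over 40 s, if anything falls off the work surface, if the arm or the gripper's body presses on something with over 40 N, if the wrist force passes 120 N, or if a joint passes its speed limit or range.

## Robot

A 7-joint arm with a two-finger parallel gripper is mounted at the origin on the work surface. World frame = base frame: x ahead of the robot, y to its left, z up, the work surface at z = 0. Lengths are in m, angles in rad, forces in N, time in s.
With the tool pointing down it reaches from about 0.425 to 0.8 m from the base axis. Payload 8.3 kg.
Tool frame: the origin (TCP) lies midway between the tips of the shut fingers; the grasp point (between the pads) lies 19 mm behind it (env.pinch_z is the distance from the TCP to the grasp point, in m); z points along the fingers, y is the direction in which the jaws open and shut (so a half turn about z gives the same grasp; the last joint's range is limited). The gripper opens to 85 mm and grips with 20 to 120 N. Pads are 22 mm wide; open, the fingers measure 114 mm over their backs; the gripper's body (76 mm by 85 mm) begins 54 mm behind the grasp point. The pads swing forward as they close: fully open they stand 13 mm farther back than shut.
Start: joints at [-1.369, 0.383, 0.016, 1.37, -0.006, 1.388, -0.046], TCP at [0.164, 0.603, 0.231] pointing down, gripper open.
Joint ranges: [-2.95, 2.95], [-0.25, 2.06], [-1.52, 1.56], [0.18, 2.33], [-1.44, 4.58], [0.02, 2.06], [-3.01, 3.01]. Speed limits (rad/s): [2.39, 2.39, 3.01, 3.01, 3.14, 3.14, 3.14].

## Interface

Orientations are given as a unit quaternion [w, x, y, z].
In Python, from workcell import env gives the robot as it stands.
- The arm moves only by the tool drive_tool, never from a script. Its argument "increments" is a list of rows, each a list of 4 numbers: the shift along the tool's x, y, z in m, then the turn about the tool's z in rad. In form: [[dx, dy, dz, turn], ...]. A call has 1 to 10 rows; each row is the pose to reach, as a shift and turn from the pose commanded when the call began, along the tool's axes at that moment; what a row does not reach only later rows make up. A row lasts 1/8 s, in which the tool goes at most 62.5 mm and 10.7 degrees, less where a joint would pass 70% of its speed; a pose out of reach is approached as far as the arm can. A call with a gripper value outside its range is refused whole. "hand" is the opening, from -1 (shut) to 1 (fully open), set as the call begins (left out, the last holds). The fingers move at their own pace and stop on an object; "squeeze" is the grip in N (left out, the last holds). Time passes only in rows, so rows that repeat a pose let the fingers close. It gives the time, the measured TCP pose, the force and the opening at its end, in the units of the state.
- env.read_state(): the state, without advancing time (a new reading comes with each control period).
- env.get_image(name): name is "side" or "top" or "wrist"; returns (picture, depth): 480x640x3 uint8, red, green, blue; 480x640 float32, m along the optical axis (not along the pixel's ray), 0 where there is no reading.
- env.get_calibration(name): a dict with "camera_matrix" (3x3 intrinsics, pixels), "rvec" (rotation vector, rad) and "tvec" (3), from world to camera coordinates, as OpenCV has them. Camera axes: x right, y down, z forward; pixel columns grow to the right and rows downward; lengths in m; the calibration is good to about 2 mm. The wrist camera is an equidistant fisheye: a pixel r from the principal point sees the ray r / f radians off the axis. A picture is of the moment at which its call begins: read the wrist's pose just before it. get_calibration takes no time and is no camera call; for the wrist camera it gives the pose at the moment of the call.
- env.job_done(): hands the job in, once; it reports no verdict.
The state is a dict: "time_s": time; "qpos": joint angles; "qvel": joint speeds; "tau": joint torques, N m; "ee_pos": TCP position; "tcp_rot": TCP orientation; "wrist_force": force on the tool from outside, world axes, zero at the start; "ft_torque": the same for the moment, N m; "gripper_width": opening from 0.0 (shut) to 1.0 (fully open).
Only numpy, scipy, OpenCV 4.12 (cv2) and the standard library are available. Lean on these libraries where they do the work, as an engineer would, in place of code of your own. Each camera call takes 0.05 s, during which the arm holds its last target.

## Working session

There is one attempt and no reset: what is moved stays moved. The work goes in short steps, Python scripts to look and compute and a tool call to move; the robot and the scene stay as the last step left them, time stands still between calls to the robot, and variables do not carry over. Pictures are saved under pics/ and viewed, and the job is handed in when it is done.

Besides the shell and the picture viewer there is one more tool, called as name(argument=value, ...), one argument or row to a line, values as JSON. drive_tool: Moves the arm, as the interface text tells. Its arguments: {"type":"object","properties":{"increments":{"type":"array","items":{"type":"array","items":{"type":"number"}}},"hand":{"type":"number"},"squeeze":{"type":"number"}},"required":["increments"]}

```bash
mkdir -p pics; ls; python3 - <<'E'
from workcell import env
import cv2,numpy as np
s=env.read_state();print(s)
print(env.pinch_z)
for n in("side","top"):
    im,d=env.get_image(n);cv2.imwrite(f"pics/{n}0.png",im[:,:,::-1]);np.savez(f"{n}0.npz",im=im,d=d)
    c=env.get_calibration(n);print(n,c)
E
```

```text
pics
{'time_s': 0.0, 'qpos': array([-1.36891189,  0.38423396,  0.01633302,  1.37113541, -0.0063206 ,
        1.38818862, -0.04652057]), 'qvel': array([ 2.77228494e-05, -1.21010988e-03, -3.11326474e-04,  6.28949013e-05,
        1.33441200e-04,  1.43166302e-04, -3.44887951e-04]), 'tau': array([-4.36209166e-04, -6.27605081e+01,  8.43966510e-01, -3.71823907e+01,
        1.64882670e-02,  1.41633252e-02, -7.60752783e-06]), 'ee_pos': array([0.1633694 , 0.60276175, 0.23028963]), 'tcp_rot': array([-1.27492145e-04,  1.31967325e-01,  9.91253603e-01, -9.50309776e-04]), 'wrist_force': array([0.48795843, 0.09860124, 0.15718755]), 'ft_torque': array([ 0.05960099,  0.02808315, -0.00992065]), 'gripper_width': 0.9978015727744417}
0.0187
side {'camera_matrix': array([[478.29615707,   0.        , 316.5242798 ],
       [  0.        , 478.29615707, 241.50963504],
       [  0.        ,   0.        ,   1.        ]]), 'rvec': array([ 0.53565616, -2.72040988,  1.09620324]), 'tvec': array([0.50970324, 0.25787415, 0.56533103])}
top {'camera_matrix': array([[522.99906794,   0.        , 322.31622346],
       [  0.        , 522.99906794, 247.04387461],
       [  0.        ,   0.        ,   1.        ]]), 'rvec': array([ 2.21569351, -2.16516245,  0.09296258]), 'tvec': array([-0.00936893,  0.57617677,  0.8763051 ])}
```

View pics/side0.png

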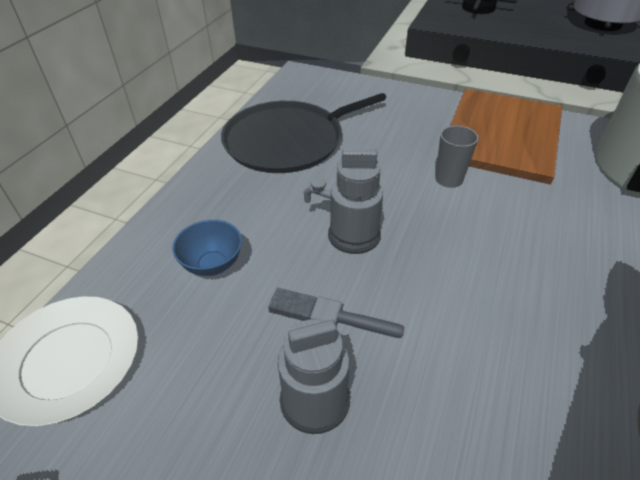

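View pics/top0.png

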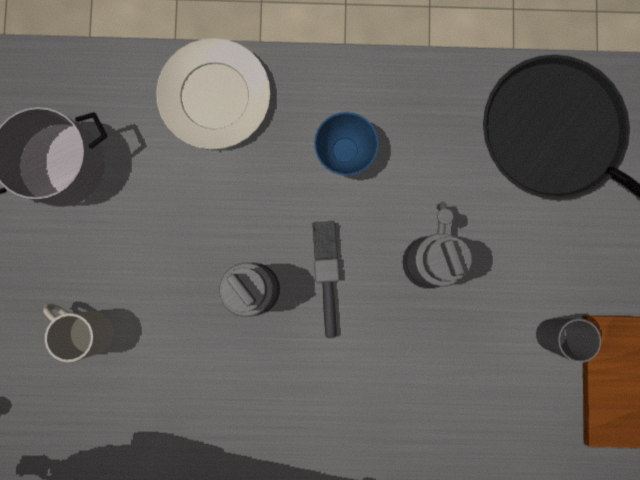

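The dispenser is the one with the spout: about (443,259) in top, (357,205) in side. The canister is at (250,288) in top and (314,375) in side. I'll measure with depth slices next.

```bash
cat > h.py <<'E'
import cv2,numpy as np
from workcell import env
def cloud(d,c):
    K=c["camera_matrix"];R=cv2.Rodrigues(np.array(c["rvec"]))[0];t=np.array(c["tvec"]).ravel()
    v,u=np.indices(d.shape)
    p=np.stack([(u-K[0,2])/K[0,0]*d,(v-K[1,2])/K[1,1]*d,d],-1)
    w=(p-t)@R; w[d<=0]=np.nan
    return w
E
python3 - <<'E'
from h import *
for n,box in(("top",(385,520,190,300)),("side",(295,390,140,260))):
    f=np.load(n+"0.npz");w=cloud(f["d"],env.get_calibration(n))
    x0,x1,y0,y1=box
    P=w[y0:y1,x0:x1].reshape(-1,3);P=P[np.isfinite(P[:,0])]
    print(n,np.median(P[P[:,2]<0.02][:,2]))
    print(np.histogram(P[:,2],np.arange(0,.2,.005))[0])
    for lo,hi in((.168,.19),(.142,.156),(.095,.107),(.06,.092)):
        Q=P[(P[:,2]>lo)&(P[:,2]<hi)]
        if len(Q)<5: continue
        (cx,cy),(a,b),an=cv2.minAreaRect((Q[:,:2]*1000).astype(np.float32))
        cc,r=cv2.minEnclosingCircle((Q[:,:2]*1000).astype(np.float32))
        print(lo,len(Q),Q.mean(0).round(4),"rect",cx,cy,a,b,an,"circ",cc,r)
    im=f["im"][y0:y1,x0:x1,::-1];cv2.imwrite(f"pics/{n}z.png",cv2.resize(im,None,fx=5,fy=5,interpolation=cv2.INTER_CUBIC))
E
```

```text
top -0.00032829948835386803
[4814  125   16    7   48   29   22   21   28   30   23   27   38   42
   68   85   24   72  195  415  157    0    0   25   26   27   28   32
   55  932  149   29   30   30   90  284    0    0    0]
0.168 384 [ 0.5543 -0.1808  0.1757] rect 554.5509643554688 -181.80276489257812 51.53041458129883 14.936086654663086 20.26780128479004 circ (554.5723266601562, -181.8330535888672) 25.819862365722656
0.142 1125 [ 0.5537 -0.1789  0.1484] rect 554.1367797851562 -181.76773071289062 65.58494567871094 64.59449005126953 44.3045539855957 circ (553.90234375, -181.5508270263672) 33.64752960205078
0.095 572 [ 0.5522 -0.1633  0.0991] rect 562.32470703125 -171.89779663085938 100.83064270019531 63.9810676574707 8.80142593383789 circ (565.3997192382812, -186.14410400390625) 52.21652603149414
0.06 424 [ 0.5919 -0.1722  0.0795] rect 586.2443237304688 -170.11813354492188 45.501129150390625 138.6207275390625 77.13337707519531 circ (582.957275390625, -184.55203247070312) 69.70113372802734
side 0.0006837637645368164
[3389  931  184  157  188  118  103   96  119  130  115  131  130  
[... 213 characters left out ...]
494834899902344 15.494776725769043 21.25883674621582 circ (555.6826171875, -178.51315307617188) 25.523597717285156
0.142 703 [ 0.5514 -0.1654  0.1489] rect 553.9625854492188 -171.71966552734375 64.47168731689453 50.18095016479492 16.929201126098633 circ (555.1922607421875, -178.2279815673828) 33.42475891113281
0.095 751 [ 0.5512 -0.1606  0.1002] rect 554.1452026367188 -169.17759704589844 82.71111297607422 61.27666091918945 14.189295768737793 circ (556.7437744140625, -179.39353942871094) 41.81357192993164
0.06 996 [ 0.567 -0.158  0.077] rect 584.9306640625 -168.34164428710938 55.16380310058594 137.44334411621094 84.51056671142578 circ (583.6588745117188, -181.49156188964844) 68.73849487304688
```

```bash
echo
```

```text
(no output)
```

View pics/topz.png

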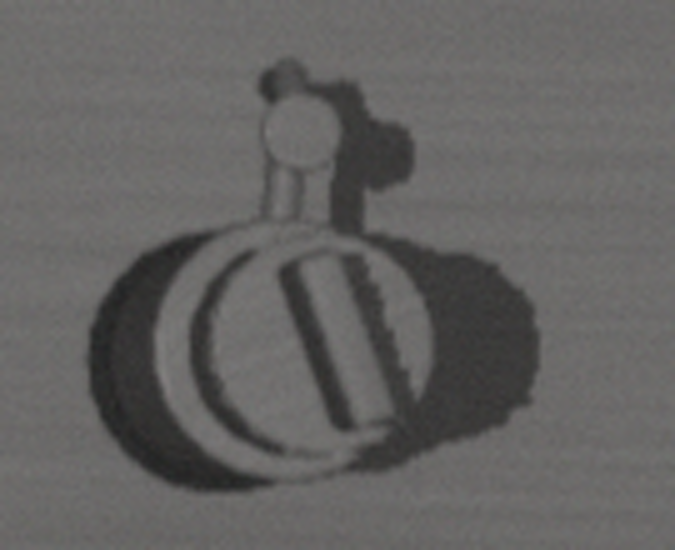

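```bash
python3 - <<'E'
from h import *
from scipy.optimize import least_squares
for n,box in(("top",(385,520,190,300)),("side",(295,390,140,260))):
    f=np.load(n+"0.npz");w=cloud(f["d"],env.get_calibration(n))
    x0,x1,y0,y1=box
    P=w[y0:y1,x0:x1].reshape(-1,3);P=P[np.isfinite(P[:,0])]
    c=np.array([.555,-.180])
    r=np.hypot(*(P[:,:2]-c).T)
    S=P[(r<.046)&(P[:,2]>.096)&(P[:,2]<.104)]
    print(n,"shoulder",cv2.minEnclosingCircle((S[:,:2]*1000).astype(np.float32)))
    W=P[(r<.050)&(r>.038)&(P[:,2]>.02)&(P[:,2]<.09)]
    if n=="side":
        q=least_squares(lambda q:np.hypot(W[:,0]-q[0],W[:,1]-q[1])-.042,c,loss="soft_l1",f_scale=.001);print("wallfit",q.x,len(W))
    Sp=P[(r>.052)&(r<.10)&(P[:,2]>.055)&(P[:,2]<.1)]
    for lo,hi in((.05,.06),(.06,.07),(.07,.08),(.08,.09),(.09,.11)):
        rr=np.hypot(*(Sp[:,:2]-c).T);m=(rr>lo)&(rr<hi)
        if m.sum():
            a=Sp[m].mean(0);print(lo,m.sum(),a.round(4),np.degrees(np.arctan2(a[1]-c[1],a[0]-c[0])).round(1))
# canister
f=np.load("top0.npz");w=cloud(f["d"],env.get_calibration("top"));P=w[240:330,205:290].reshape(-1,3)
B=P[(P[:,2]>.152)&(P[:,2]<.17)];print("canister",cv2.minAreaRect((B[:,:2]*1000).astype(np.float32)))
E
```

```text
top shoulder ((555.0718383789062, -182.4740447998047), 41.648902893066406)
0.05 51 [ 0.6112 -0.1878  0.0801] -7.9
0.06 83 [ 0.6193 -0.1886  0.091 ] -7.6
0.07 92 [ 0.6286 -0.1896  0.0914] -7.4
0.08 37 [ 0.6391 -0.1897  0.0789] -6.6
0.09 30 [ 0.6475 -0.1903  0.0668] -6.4
side shoulder ((556.7437744140625, -179.39353942871094), 41.81357192993164)
wallfit [ 0.55717693 -0.18152113] 1546
0.05 37 [ 0.6113 -0.1839  0.077 ] -3.9
0.06 101 [ 0.6197 -0.1834  0.0855] -3.0
0.07 92 [ 0.6292 -0.1849  0.0881] -3.8
0.08 54 [ 0.6396 -0.1857  0.0754] -3.8
0.09 36 [ 0.6483 -0.186   0.0644] -3.7
canister ((501.39154052734375, 122.33109283447266), (51.83038330078125, 14.407709121704102), 39.88658142089844)
```

drive_tool(
  increments=[
    [-0.045,-0.031,-0.02,0.15],
    [-0.09,-0.063,-0.03,0.3],
    [-0.14,-0.097,-0.03,0.45],
    [-0.19,-0.132,-0.03,0.6],
    [-0.24,-0.166,-0.03,0.75],
    [-0.29,-0.2,-0.03,0.9],
    [-0.335,-0.232,-0.03,1.05],
    [-0.379,-0.2625,-0.03,1.2],
    [-0.405,-0.315,-0.03,1.35],
    [-0.43,-0.365,-0.03,1.5],
  ],
  hand=1,
)

```text
time_s: 1.35
ee_pos: [0.4831, 0.1363, 0.2609]
tcp_rot: [0.0, 0.774, 0.633, -0.0]
wrist_force: [1.0, 0.2, -0.4]
gripper_width: 1.003
```

drive_tool(
  increments=[
    [-0.05,0.022,0,0.17],
    [-0.1,0.044,0,0.34],
    [-0.15,0.066,0,0.51],
    [-0.2,0.088,0,0.68],
    [-0.25,0.11,0,0.85],
    [-0.299,0.133,0,1.016],
    [-0.299,0.133,0,1.016],
    [-0.299,0.133,0,1.016],
  ],
)

```text
time_s: 2.35
ee_pos: [0.5557, -0.1804, 0.2607]
tcp_rot: [-0.0, 0.984, 0.18, -0.001]
wrist_force: [-0.7, 0.1, -0.3]
gripper_width: 1.002
```

```bash
python3 - <<'E'
from h import *
s=env.read_state();print(s["qpos"].round(3),s["ee_pos"],s["tcp_rot"],s["time_s"])
c=env.get_calibration("wrist");im,d=env.get_image("wrist");print(c)
cv2.imwrite("pics/w1.png",im[:,:,::-1]);np.savez("w1.npz",im=im,d=d,K=c["camera_matrix"],r=c["rvec"],t=c["tvec"])
E
```

```text
[-0.381  0.363  0.859  1.466 -0.274  1.439 -0.728] [ 0.55573216 -0.1803892   0.26069352] [-2.21842919e-04  9.83735123e-01  1.79624110e-01 -5.81060412e-04] 2.35
{'camera_matrix': array([[371.64829954,   0.        , 322.19075515],
       [  0.        , 371.64829954, 246.35684409],
       [  0.        ,   0.        ,   1.        ]]), 'rvec': array([-2.34792914,  1.62094211,  0.27802035]), 'tvec': array([-0.36475955,  0.37589437,  0.56129893])}
```

View pics/w1.png

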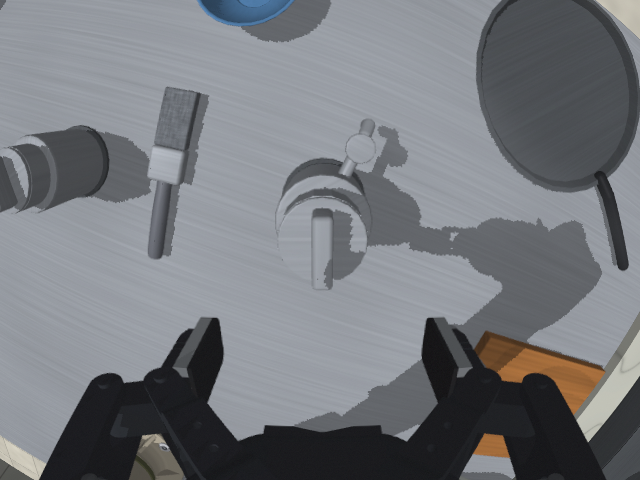

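The bar's top runs (313..332, 210..290), upright at the principal column, so the jaws line up with it. The spout is at (360,148). I'll check it against the wrist depth.

```bash
cat >> h.py <<'E'
def wcloud(d,K,r,t):
    v,u=np.indices(d.shape).astype(float)
    x=(u-K[0,2])/K[0,0];y=(v-K[1,2])/K[1,1];th=np.hypot(x,y)
    k=np.where(th>1e-6,np.tan(th)/np.maximum(th,1e-6),1)
    p=np.stack([x*k*d,y*k*d,d],-1)
    w=(p-np.array(t).ravel())@cv2.Rodrigues(np.array(r))[0]; w[d<=0]=np.nan
    return w
def wmeas(w,c=(.556,-.181)):
    P=w.reshape(-1,3);P=P[np.isfinite(P[:,0])]
    r=np.hypot(P[:,0]-c[0],P[:,1]-c[1]);z=P[:,2]
    print(np.histogram(z[r<.035],np.arange(.09,.2,.005))[0])
    return P,r,z
E
python3 - <<'E'
from h import *
f=np.load("w1.npz");w=wcloud(f["d"],f["K"],f["r"],f["t"]);P,r,z=wmeas(w)
f32=lambda A:(A[:,:2]*1000).astype(np.float32)
B=P[(r<.04)&(z>.168)&(z<.19)];print("bar",cv2.minAreaRect(f32(B)),np.median(B[:,2]))
T=P[(r<.04)&(z>.144)&(z<.154)];print("top",cv2.minEnclosingCircle(f32(T)))
S=P[(r<.05)&(z>.095)&(z<.104)];print("sh",cv2.minEnclosingCircle(f32(S)))
for lo in(.05,.06,.07,.08,.09):
    m=(r>lo)&(r<lo+.01)&(z>.055)&(z<.1);a=P[m].mean(0);print(lo,m.sum(),a.round(4),np.degrees(np.arctan2(a[1]+.181,a[0]-.556)).round(1))
E
```

```text
[   0    2  574    0    0   25   75   85   95   91   93  741 3863   52
   28   35   43 1551   24    0    0    0]
bar ((555.0441284179688, -179.7900390625), (51.200931549072266, 14.02042007446289), 21.167930603027344) 0.17846133820894092
top ((554.9568481445312, -180.05325317382812), 33.57224655151367)
sh ((555.8792114257812, -180.36985778808594), 41.75017547607422)
0.05 145 [ 0.6109 -0.1857  0.0842] -4.9
0.06 318 [ 0.6207 -0.1872  0.0937] -5.4
0.07 324 [ 0.63   -0.1879  0.0936] -5.4
0.08 151 [ 0.6405 -0.1884  0.0777] -5.0
0.09 83 [ 0.6484 -0.1892  0.0685] -5.0
```

drive_tool(
  increments=[
    [0,0,0.04,0],
    [0,0,0.075,0],
    [0,0,0.095,0],
    [0,0,0.106,0],
    [0,0,0.106,0],
    [0,0,0.106,0],
  ],
  hand=0,
)

```text
time_s: 3.15
ee_pos: [0.5565, -0.1805, 0.1563]
tcp_rot: [0.0, 0.984, 0.18, 0.001]
wrist_force: [0.5, -0.6, 0.5]
gripper_width: 0.505
```

drive_tool(
  increments=[
    [0,0,0,0],
    [0,0,0,0],
    [0,0,0,0],
    [0,0,0,0],
    [0,0,0,0],
    [0,0,0,0],
  ],
  hand=-1,
  squeeze=40,
)

```text
time_s: 3.9
ee_pos: [0.5563, -0.1807, 0.1559]
tcp_rot: [0.0, 0.984, 0.179, 0.0]
wrist_force: [-0.0, 1.7, 6.2]
gripper_width: 0.154
```

drive_tool(
  increments=[
    [0,0,0,-0.1],
    [0,0,0,-0.2],
    [0,0,0,-0.3],
    [0,0,0,-0.4],
    [0,0,0,-0.5],
    [0,0,0,-0.6],
    [0,0,0,-0.7],
    [0,0,0,-0.8],
    [0,0,0,-0.8],
    [0,0,0,-0.8],
  ],
)

```text
time_s: 5.15
ee_pos: [0.5557, -0.1807, 0.155]
tcp_rot: [-0.0, 0.837, 0.547, -0.0]
wrist_force: [-0.3, 0.7, -0.9]
gripper_width: 0.152
```

drive_tool(
  increments=[
    [0,0,0,0],
    [0,0,0,0],
    [0,0,0,0],
    [0,0,0,0],
    [0,0,0,0],
  ],
  hand=0,
)

```text
time_s: 5.78
ee_pos: [0.5559, -0.1806, 0.1553]
tcp_rot: [0.0, 0.836, 0.548, -0.0]
wrist_force: [0.1, 0.2, -0.7]
gripper_width: 0.503
```

```bash
python3 - <<'E'
from h import *
c=env.get_calibration("wrist");im,d=env.get_image("wrist")
cv2.imwrite("pics/w2.png",im[:,:,::-1])
w=wcloud(d,c["camera_matrix"],c["rvec"],c["tvec"]);P,r,z=wmeas(w)
im,d=env.get_image("side");cv2.imwrite("pics/s2.png",cv2.resize(im[100:280,240:480,::-1],None,fx=3,fy=3))
P,r,z=wmeas(cloud(d,env.get_calibration("side")))
E
```

```text
[   0    2  970  120  242  277  261  302  450 3590 5032  129  127  175
  434 3793  523  601  599  688  594  992]
[  0  64 124  85 106 100 106 108 128 481  70  55  60  74 108 214  71  86
  81  72  79  52]
```

View pics/w2.png

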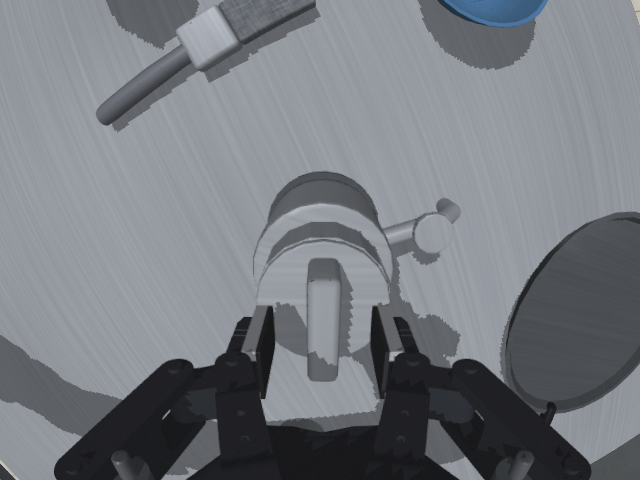

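View pics/s2.png

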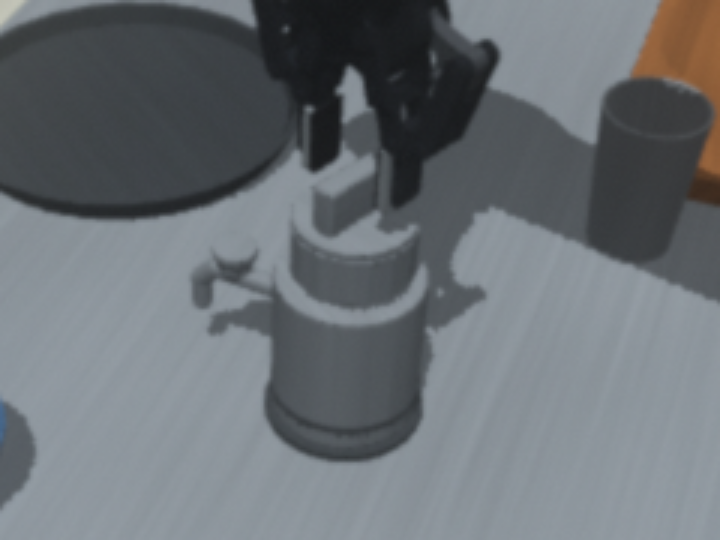

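The cap has dropped: its top went from about 149 to 138 mm, and the bar is still upright between the jaws (308..340 px). Next I lower, regrip and screw down.

drive_tool(
  increments=[
    [0,0,0.006,0],
    [0,0,0.0105,0],
    [0,0,0.0105,0],
  ],
)

```text
time_s: 6.25
ee_pos: [0.5555, -0.1805, 0.1441]
tcp_rot: [-0.0, 0.836, 0.548, -0.0]
wrist_force: [-0.6, -0.3, -0.4]
gripper_width: 0.499
```

drive_tool(
  increments=[
    [0,0,0,0],
    [0,0,0,0],
    [0,0,0,0],
    [0,0,0,0],
    [0,0,0,0],
  ],
  hand=-1,
  squeeze=30,
)

```text
time_s: 6.88
ee_pos: [0.556, -0.1807, 0.145]
tcp_rot: [0.0, 0.836, 0.548, 0.0]
wrist_force: [0.6, 0.5, 2.2]
gripper_width: 0.156
```

drive_tool(
  increments=[
    [0,0,0,0.1],
    [0,0,0,0.2],
    [0,0,0,0.3],
    [0,0,0,0.4],
    [0,0,0.0006,0.5],
    [0,0,0.001,0.6],
    [0,0,0.0015,0.7],
    [0,0,0.002,0.8],
    [0,0,0.002,0.8],
  ],
)

```text
time_s: 8.0
ee_pos: [0.5561, -0.1806, 0.143]
tcp_rot: [0.0, 0.984, 0.18, 0.0]
wrist_force: [0.5, -0.6, 2.1]
gripper_width: 0.155
```

drive_tool(
  increments=[
    [0,0,0.0005,0.1],
    [0,0,0.001,0.2],
    [0,0,0.0015,0.3],
    [0,0,0.002,0.4],
    [0,0,0.002,0.45],
    [0,0,0.002,0.45],
    [0,0,0.002,0.45],
  ],
)

```text
time_s: 8.88
ee_pos: [0.5566, -0.1807, 0.1411]
tcp_rot: [0.0, 0.999, -0.043, 0.001]
wrist_force: [4.9, -1.5, 1.9]
gripper_width: 0.158
```

```bash
python3 - <<'E'
from h import *
s=env.read_state();print(s["wrist_force"],s["ft_torque"],s["tcp_rot"])
E
```

```text
[ 4.90800687 -1.4509014   1.90918273] [-0.21616329 -1.07416214  0.2631643 ] [ 2.48356003e-04  9.99063902e-01 -4.32519875e-02  7.23384524e-04]
```

drive_tool(
  increments=[
    [0,0,0,0.03],
    [0,0,0,0.04],
    [0,0,0,0.04],
  ],
)

```text
time_s: 9.25
ee_pos: [0.5565, -0.1807, 0.1411]
tcp_rot: [0.0, 0.998, -0.064, 0.001]
wrist_force: [4.4, -2.1, 2.5]
gripper_width: 0.157
```

drive_tool(
  increments=[
    [0,0,0,0],
    [0,0,0,0],
    [0,0,0,0],
    [0,0,0,0],
  ],
  hand=0,
)

```text
time_s: 9.75
ee_pos: [0.5556, -0.1806, 0.1406]
tcp_rot: [-0.0, 0.998, -0.065, -0.0]
wrist_force: [-0.4, -0.2, -0.3]
gripper_width: 0.496
```

drive_tool(
  increments=[
    [0,0,-0.02,0],
    [0,0,-0.05,0],
    [0,0,-0.09,0],
    [0,0,-0.12,0],
    [0,0,-0.12,0],
    [0,0,-0.12,0],
  ],
)

```text
time_s: 10.5
ee_pos: [0.5558, -0.1806, 0.2611]
tcp_rot: [-0.0, 0.998, -0.065, 0.0]
wrist_force: [-0.4, -0.9, -0.9]
gripper_width: 0.498
```

```bash
python3 - <<'E'
from h import *
f32=lambda A:(A[:,:2]*1000).astype(np.float32)
c=env.get_calibration("wrist");im,d=env.get_image("wrist")
cv2.imwrite("pics/w3.png",im[:,:,::-1])
w=wcloud(d,c["camera_matrix"],c["rvec"],c["tvec"]);P,r,z=wmeas(w)
B=P[(r<.04)&(z>.156)&(z<.175)];print("bar",cv2.minAreaRect(f32(B)),np.median(B[:,2]))
T=P[(r<.032)&(z>.128)&(z<.144)];print("top z",np.median(T[:,2]),cv2.minEnclosingCircle(f32(T)))
S=P[(r<.05)&(z>.095)&(z<.104)];print("sh",cv2.minEnclosingCircle(f32(S)),np.median(S[:,2]))
for lo in(.06,.07,.08,.09):
    m=(r>lo)&(r<lo+.01)&(z>.055)&(z<.1);a=P[m].mean(0);print(lo,np.degrees(np.arctan2(a[1]+.1805,a[0]-.5557)).round(1))
w=cloud(env.get_image("top")[1],env.get_calibration("top"));Q=w[240:330,205:290].reshape(-1,3)
B=Q[(Q[:,2]>.152)&(Q[:,2]<.17)];print("canister",cv2.minAreaRect(f32(B)))
P,r,z=wmeas(cloud(env.get_image("side")[1],env.get_calibration("side")))
print("side z",np.median(z[(r<.04)&(z>.156)&(z<.175)]),np.median(z[(r<.032)&(z>.128)&(z<.142)]))
E
```

```text
[   0    1  370   67   67   64   81   85  270 3951   25   28   28   38
 1271  146    0    0    0    0    0    0]
bar ((555.4357299804688, -180.90109252929688), (14.31494426727295, 52.35671615600586), 85.72514343261719) 0.1640950511966351
top z 0.1364031069148131 ((556.0015869140625, -181.00099182128906), 31.99616241455078)
sh ((554.9232177734375, -181.07894897460938), 42.32609176635742) 0.10143332000095819
0.06 -6.2
0.07 -6.1
0.08 -6.3
0.09 -6.0
canister ((501.6011657714844, 122.26775360107422), (51.79948043823242, 14.343880653381348), 39.73679733276367)
[  0  53 115  97 102 105 102 127 348 241  83  94  92  88 216   0   0   0
   0   0   0   0]
side z 0.1618759178532406 0.13493392204536359
```

View pics/w3.png

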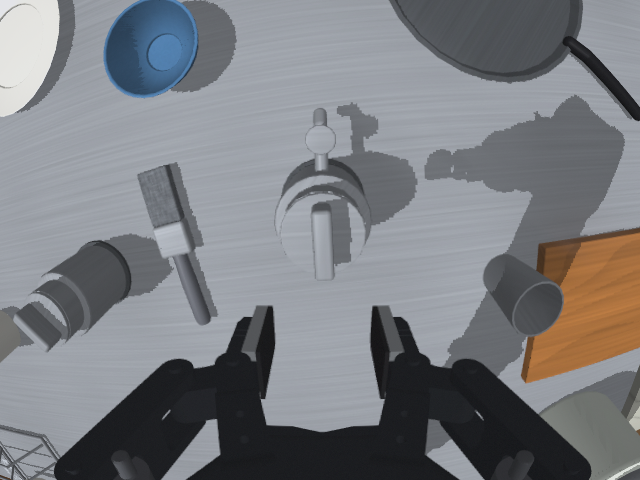

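The bar (about column 322) lies in line with the spout, 1 to 2° off. The bar top has dropped 14.4 mm from the start (14.5 expected), and the canister hasn't moved. I'm handing in.

```bash
python3 -c "
from workcell import env
env.job_done()"
```

```text
the job is handed in; nothing more can be done
```

The cap is screwed home on the dispenser and released, and I handed the job in just after 10.5 s of the 40 s allowed; no verdict comes back.

I gripped the bar and turned the cap anticlockwise by about 46°, to roughly +72°. I then let go, and the cap dropped into the thread. I regripped, screwed it about 74° clockwise while lowering 4 mm, pushed lightly into the stop, released and moved up clear.

Last checks before handing in:
- **Height:** the bar top came down 14.4 mm from the start by the wrist camera, against 14.5 mm expected. That puts the cap's origin about 101.6 mm up. The side camera gives about 100.9 mm. The uncorrected wrist reading would be about 103.1 mm; I subtracted the 1.5 mm it read too high before the move.
- **Bar angle:** it lies at −4.3° in the world, against −5° to −6° for the spout, so it is within about 2°.
- **Centring:** the cap is within about 1 to 1.5 mm of the dispenser's axis.
- **Canister:** it moved less than 0.5 mm, which is within measuring noise.

No check failed. The wrist force readings stayed below 10 N.

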